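# Wring a taper-peg antenna into its test mast

### The arm

A 7-joint arm with a two-finger parallel gripper is mounted at the origin on a cart in front of the work surface, level with it; the furniture and walls round the work are solid. World frame = base frame: x ahead of the robot, y to its left, z up, the work surface at z = 0. Lengths are in m, angles in rad, forces in N, time in s.
With the tool pointing down it reaches from about 0.4 to 0.9 m from the base axis. Payload 5.5 kg.
Tool frame: the origin (TCP) lies midway between the tips of the shut fingers; the grasp point (between the pads) lies 19 mm behind it (manip.grip_depth is the distance from the TCP to the grasp point, in m); z points along the fingers, x is the direction in which the jaws open and shut, and the axes are right-handed (so a half turn about z gives the same grasp; the last joint's range is limited). The gripper opens to 92 mm and grips with 3 to 60 N. Pads are 19 mm wide; open, the fingers measure 130 mm over their backs; the gripper's body (75 mm by 190 mm) begins 47 mm behind the grasp point.
Start: joints at [-0.991, 0.501, -0.427, 1.55, 0.221, 1.138, -0.21], TCP at [0.202, 0.618, 0.227] pointing down, gripper open.
Joint ranges: [-2.88, 2.88], [-0.31, 2.03], [-1.54, 1.56], [0.2, 2.42], [-1.41, 4.55], [0.19, 2.02], [-2.57, 2.57]. Speed limits (rad/s): [2.57, 2.57, 3.14, 3.14, 3.14, 3.14, 3.14].

### API

Orientations are given as a unit quaternion [x, y, z, w].
In Python, from bench import manip, effector, viewer gives the robot as it stands. Calls block until the motion is done:
- manip.move_pose(position, orientation): joint-space move of the TCP to a pose.
- manip.servo_line(position, ori=None, vel=0.15): straight line of the TCP; ori=None keeps the orientation; vel is the mean speed in m/s.
- manip.movej(angles): joint-space move.
- effector.open_jaws() and effector.close(f_grip=None): open the fingers fully, or close them until they stop; f_grip is the grip in N (None keeps the last).
- manip.sleep(seconds).
- manip.solve_ik(position, orientation): joint angles nearest the present ones, or None.
- viewer.get_image(name): name is "side" or "top"; returns the picture (400x640x3 uint8, red, green, blue); there is no depth.
- viewer.get_calibration(name): a dict with "vfov" (degrees; the focal length in pixels is half the picture's height over the tangent of half this angle, whatever the lens; pixels are square), "cx", "cy" (the principal point, pixels), "eye" and "attitude" of the camera in the world. Camera axes: x right, y down, z forward; pixel columns grow to the right and rows downward; lengths in m; the calibration is good to about 2 mm. A picture is of the moment at which its call begins. get_calibration takes no time and is no camera call.
A pose or a line that the arm cannot do raises manip.PlanningError and nothing moves.
- manip.hand_in(): hands the job in, once; it reports no verdict.
Readings, each from a call of its own:
- manip.current_clock(): time.
- manip.current_q(): joint angles.
- manip.current_joint_velocities(): joint speeds.
- manip.current_tau(): joint torques, N m.
- manip.current_tool_pos(): TCP position.
- manip.current_tcp_rot(): TCP orientation.
- manip.current_force(): force on the tool from outside, world axes, zero at the start.
- manip.current_wrist_torque(): the same for the moment, N m.
- manip.current_finger_gap(): finger opening in m.
Only numpy, scipy, OpenCV 4.12 (cv2) and the standard library are available. Lean on these libraries where they do the work, as an engineer would, in place of code of your own. Each camera call takes 0.05 s, during which the arm holds its last target. There are 200 camera calls.

### The job

Take the antenna with the white thumb piece (the board with a row of copper strips) out of the rack and set its taper peg in the brass socket of the mast stand. Press it down and turn it to and fro, ending with its red pointer on the dial's red index, so that the taper wedges and stays down against the spring contact when you let go. Do not push so hard (over about 20 N) that the clamped socket slides in its column, and leave the other antenna in the rack.

Things in the scene. Friction and masses are not known exactly. Their poses are not given: they have to be found in the camera images.
- yagi_peg: The antenna to mount: one rigid piece 121 mm tall, 0.18 to 0.25 kg, upright in one of the two rack holes. White thumb piece on top, below it an olive board with a row of copper strips, then an aluminium collar (32 mm wide, 5 mm thick) with a red pointer, a brass taper peg underneath. Origin: centre of the collar's underside (the shoulder), on the axis; z up, x along pointer and board.
- thumb_piece (a point): Centre of the antenna's white thumb piece, on the axis 61 mm above the shoulder: a flat grip 34 mm along x, 12 mm thick along y (grip across this), 28 mm high. Under it a post 11 mm thick carries the board, which is 2.2 mm thick, from 10 mm behind to 52 mm ahead of the axis and 10 to 45 mm above the shoulder.
- yagi_nose (a point): Front end of the antenna's board: 50 mm ahead of the axis along the antenna's x, 27.5 mm above the shoulder.
- peg_tip (a point): Lower end of the antenna's peg, 46 mm below the shoulder. The peg is a cone of 4.2 degrees half-angle, 19 mm wide at the shoulder and 13.1 mm wide 40 mm below it, then a tip 6 mm wide.
- mast_stand: Mast stand, fixed to the bench: dark round base 120 mm wide, aluminium column, on top a dial 74 mm wide at 78 mm height, graduated in black every 10 degrees with one red index line. Origin: centre of its underside, on the axis; z up, x points from the axis to the red index, where the antenna's x must point in the end.
- socket_rim (a point): Centre of the mouth of the brass socket, 80 mm above the bench, 18 mm wide, narrowing like the peg. Worn: the cones meet with the shoulder anywhere from 6 to 12 mm above the rim, to be felt. Friction about 0.25: pressed straight it does not hold against the spring; pressed with 14 to 18 N and turned to and fro by some 2 rad in all it sinks 2 to 5 mm more and holds. Turning takes up to 0.3 N m.
- spring_contact (a point): Top of the brass spring contact in the bore, 31 mm below the rim at rest. It meets the peg's tip when the shoulder is 15 mm above the rim and pushes up with 7 N, growing by 0.2 N per mm. A peg that is not wedged is pushed back up to 14 or 15 mm. Socket and contact are one insert, clamped in the column by friction, which slips under more than about 20 N of push.
- patch_peg: The other antenna, with a black thumb piece and a square copper patch, on the same kind of peg; it stays in the rack. Origin and axes as for the first.
- peg_rack: Rack, fixed, 70 x 176 x 58 mm, aluminium plates between black cheeks; origin under its centre. Two plain holes 22 mm wide in its top plate at y = -55 and +55 mm; the antennas stand in them with their collars resting on the top, 58 mm above the bench.

How it is judged:
By the outcome, as a careful person would: the job done as asked, in the order asked, and still so for the second after the job is handed in, with the robot touching nothing.
It also fails if it takes over 72 s, if anything falls off the work surface, if the arm or the gripper's body presses on something with over 40 N, if the wrist force passes 120 N, or if a joint passes its speed limit or range.

## Working session

There is one attempt and no reset: what is moved stays moved. The work goes in short steps, each a Python script; the robot and the scene stay as the last script left them, time stands still between calls to the robot, and variables do not carry over. Pictures are saved under pics/ and viewed, about 8 in all and at most 12, crops included, and the job is handed in when it is done.

```bash
mkdir -p pics; ls; python3 - <<'E'
from bench import manip, effector, viewer
import cv2
for n in("side","top"):
    im=viewer.get_image(n); cv2.imwrite(f"pics/{n}0.png",im[:,:,::-1]); print(n,viewer.get_calibration(n))
print(manip.current_clock(),manip.current_tool_pos(),manip.current_tcp_rot(),manip.current_force(),manip.grip_depth)
E
```

```text
pics
side {'vfov': 42.19552281188196, 'cx': 323.31271045793335, 'cy': 201.53303821460315, 'eye': array([ 0.25824067, -0.75737055,  0.76653959]), 'attitude': array([ 0.88685959, -0.15661662,  0.07338639, -0.42844573])}
top {'vfov': 50.86112565988065, 'cx': 318.244397342432, 'cy': 205.07037651515958, 'eye': array([0.4485143 , 0.05269408, 0.93544716]), 'attitude': array([ 0.70816771, -0.70365921,  0.05338347, -0.02263645])}
0.1 [0.20235569 0.61704864 0.22576931] [ 8.09786714e-01  5.86723720e-01 -7.22859368e-04  4.81874759e-04] [-0.63375975 -0.08904751  0.45664751] 0.0188
```

View pics/side0.png

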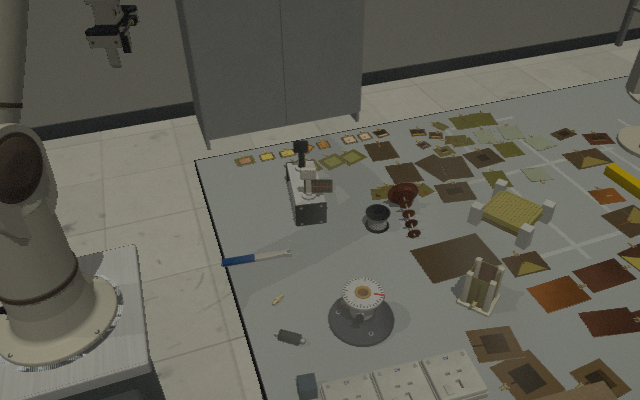

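View pics/top0.png

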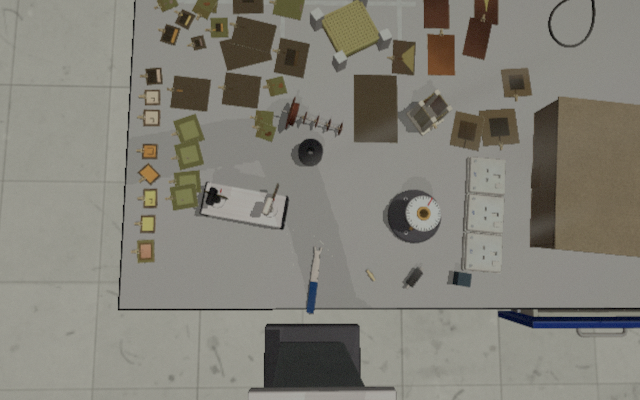

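The rack is at about (245,205) in the top view, with the white thumb piece at (270,202) and the black one at (213,195). The stand's dial is at (423,213), with its red index pointing up and to the right. A tall box stands to the right of the stand. Next I'll write the ray helpers, make masks and crop in.

```bash
cat > h.py <<'E'
import numpy as np, cv2
from scipy.spatial.transform import Rotation as R
from bench import manip, effector, viewer
def grab(n): return viewer.get_image(n)[:,:,::-1].copy()
def ray(n,u,v):
    c=viewer.get_calibration(n); f=200/np.tan(np.radians(c['vfov']/2))
    d=R.from_quat(c['attitude']).apply([(u-c['cx'])/f,(v-c['cy'])/f,1.]); return np.array(c['eye']),d/np.linalg.norm(d)
def plane(n,u,v,z):
    o,d=ray(n,u,v); return o+d*(z-o[2])/d[2]
def proj(n,p):
    c=viewer.get_calibration(n); f=200/np.tan(np.radians(c['vfov']/2))
    q=R.from_quat(c['attitude']).inv().apply(np.array(p)-c['eye']); return np.array([c['cx']+f*q[0]/q[2],c['cy']+f*q[1]/q[2]])
def tri(u1,u2):
    (a,d),(b,e)=ray('side',*u1),ray('top',*u2)
    s=np.linalg.lstsq(np.c_[d,-e],b-a,rcond=None)[0]; p,q=a+s[0]*d,b+s[1]*e
    return (p+q)/2,np.linalg.norm(p-q)
E
python3 - <<'E'
from h import *
t=cv2.imread('pics/top0.png'); s=cv2.imread('pics/side0.png')
def crop(im,x,y,w,h,k): return cv2.resize(im[y:y+h,x:x+w],None,fx=k,fy=k,interpolation=cv2.INTER_CUBIC)
a=np.hstack([crop(t,195,170,100,70,4),crop(t,380,180,100,70,4)])
b=np.hstack([crop(s,270,130,100,100,4),crop(s,315,260,100,100,4)])
cv2.imwrite('pics/c0.png',cv2.resize(np.vstack([a,b[:320]]),(800,600)))
im=np.vstack([a,b]); cv2.imwrite('pics/c0.png',cv2.resize(im,None,fx=.85,fy=.85))
for n,im in(('top',t),('side',s)):
    hsv=cv2.cvtColor(im,cv2.COLOR_BGR2HSV)
    m=(((hsv[...,0]<8)|(hsv[...,0]>170))&(hsv[...,1]>120)&(hsv[...,2]>90)).astype(np.uint8)
    k,l,st,ce=cv2.connectedComponentsWithStats(m)
    print(n,[(st[i,:].tolist(),ce[i].round(1).tolist()) for i in range(1,k) if st[i,4]>3])
for z in(0.078,): print(plane('top',423,213,z),plane('side',364,294,z))
print('white',tri((308,173),(270,202)), 'black',tri((301,147),(213,195)))
E
```

```text
top []
side [([375, 293, 8, 2, 10], [377.9, 293.8])]
[ 0.52666867 -0.20168386  0.078     ] [ 0.52913916 -0.20977585  0.078     ]
white (array([0.53874534, 0.11192529, 0.12041661]), np.float64(0.006400100260305778)) black (array([0.55508613, 0.22198422, 0.11661368]), np.float64(0.00017696657752806842))
```

View pics/c0.png

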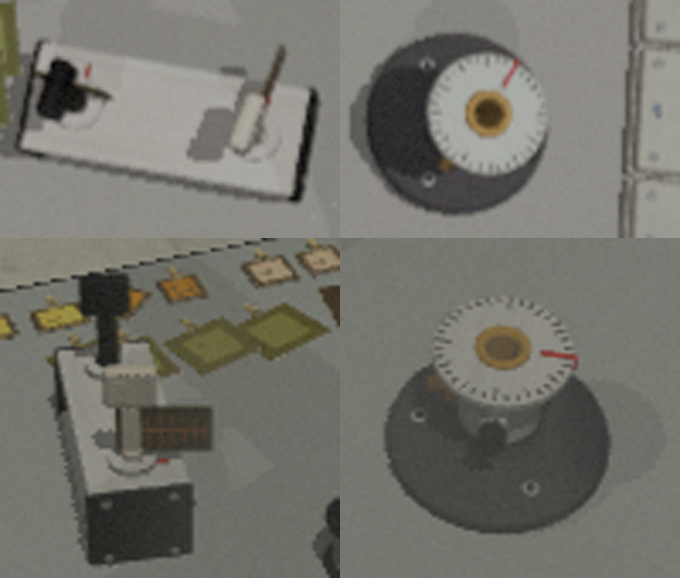

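The crops show the white-thumb antenna in the rack's right (−y) hole, with its board pointing up and slightly right in the top view. They also show the dial centre at about (423.8,213.2) and the index tip at (432.4,198.2). I'll refine these with masks.

```bash
python3 - <<'E'
from h import *
t=cv2.imread('pics/top0.png'); s=cv2.imread('pics/side0.png')
def comp(im,m,seed):
    k,l,st,ce=cv2.connectedComponentsWithStats(m.astype(np.uint8))
    ids=np.unique(l[seed[1]-2:seed[1]+3,seed[0]-2:seed[0]+3]); ids=ids[ids>0]
    i=max(ids,key=lambda i:st[i,4]) ; return (l==i).astype(np.uint8)
# dial: bright; brass: saturated
for n,im,seed,bs in(('top',t,(412,213),(424,213)),('side',s,(352,294),(363,292))):
    hsv=cv2.cvtColor(im,cv2.COLOR_BGR2HSV); print(n,'dial hsv',hsv[seed[1],seed[0]],'brass',hsv[bs[1],bs[0]])
    g=hsv[...,2].copy(); box=np.zeros_like(g); cv2.circle(box,bs,27,1,-1)
    m=comp(im,(g>150)&(box>0),seed) if n=='top' else comp(im,(g>145)&(box>0),seed)
    c=max(cv2.findContours(m,0,2)[0],key=cv2.contourArea); e=cv2.fitEllipse(cv2.convexHull(c)); print(' dial ellipse',np.round(e[0],1),np.round(e[1],1),plane(n,*e[0],.078))
    b=((hsv[...,1]>100)&(hsv[...,0]>10)&(hsv[...,0]<30)).astype(np.uint8); cb=np.zeros_like(b); cv2.circle(cb,bs,12,1,-1); b&=cb
    ys,xs=np.nonzero(b); c=cv2.convexHull(np.c_[xs,ys].astype(np.int32)); e=cv2.fitEllipse(c); print(' brass',np.round(e[0],1),np.round(e[1],1),plane(n,*e[0],.08))
    lab=im.astype(int); rd=((lab[...,2]-lab[...,1]>45)&(lab[...,2]-lab[...,0]>45)&(np.abs(lab[...,1]-lab[...,0])<25)); cb[:]=0; cv2.circle(cb,bs,24,1,-1)
    ys,xs=np.nonzero(rd&(cb>0)); p=np.mean([xs,ys],1); print(' red',len(xs),p,plane(n,*p,.078))
# antenna by hand-picked crop corners in top
P=lambda x,y:(195+x/3.4,170+y/3.4)
print('thumb top',plane('top',*P(248,122),.133),'ends',plane('top',*P(262,95),.133),plane('top',*P(237,150),.133))
print('board tip top',plane('top',*P(281,48),.103)); print('collar',plane('top',*P(258,138),.0625))
print('rackcorners',[plane('top',*P(x,y),.058).round(3).tolist() for x,y in((44,40),(20,150),(295,198),(316,92))])
S=lambda x,y:(270+x/3.4,130+(y-238)/3.4)
print('side collar',plane('side',*S(131,459),.063),'thumb top',plane('side',*S(131,371),.133),'nose',plane('side',*S(212,428),.0855))
g=s[...,2]; print('box corners top z?',[plane('top',u,v,.2).round(2).tolist() for u,v in((558,98),(553,247))], [plane('top',u,v,.0).round(2).tolist() for u,v in((533,108),(531,245))])
E
```

```text
top dial hsv [ 25   9 168] brass [ 19 131  66]
 dial ellipse [423.1 213.1] [33.1 34.2] [ 0.52646325 -0.20192174  0.078     ]
 brass [423. 213.] [12.7 12.7] [ 0.52651905 -0.20112394  0.08      ]
 red 8 [430.    200.625] [ 0.55261556 -0.2170062   0.078     ]
side dial hsv [ 30  16 141] brass [ 19 106  94]Traceback (most recent call last):
  File "<stdin>", line 11, in <module>
  File "<stdin>", line 6, in comp
ValueError: max() iterable argument is empty
```

```bash
python3 - <<'E'
from h import *
s=cv2.imread('pics/side0.png')
n='side'; bs=(363,292); hsv=cv2.cvtColor(s,cv2.COLOR_BGR2HSV)
cb=np.zeros(s.shape[:2],np.uint8); cv2.circle(cb,bs,26,1,-1)
m=((hsv[...,2]>115)&(hsv[...,1]<40)&(cb>0)).astype(np.uint8); k,l,st,ce=cv2.connectedComponentsWithStats(m); i=1+st[1:,4].argmax()
c=cv2.findContours((l==i).astype(np.uint8),0,2)[0]; e=cv2.fitEllipse(cv2.convexHull(max(c,key=cv2.contourArea))); print('dial',e,plane(n,*e[0],.078))
print('red',plane(n,377.9,293.8,.078))
P=lambda x,y:(195+x/3.4,170+y/3.4)
print('thumb top',plane('top',*P(248,122),.133),'ends',plane('top',*P(262,95),.133),plane('top',*P(237,150),.133))
print('board tip top',plane('top',*P(281,48),.103)); print('collar',plane('top',*P(258,138),.0625))
print('rackcorners',[plane('top',*P(x,y),.058).round(3).tolist() for x,y in((44,40),(20,150),(295,198),(316,92))])
S=lambda x,y:(270+x/3.4,130+(y-238)/3.4)
print('side collar',plane('side',*S(131,459),.063),'thumb top',plane('side',*S(131,371),.133),'nose',plane('side',*S(212,428),.0855))
print('box top z?',[plane('top',u,v,.2).round(2).tolist() for u,v in((558,98),(553,247))], [plane('top',u,v,.0).round(2).tolist() for u,v in((533,108),(531,245))])
print(manip.current_clock())
E
```

```text
dial ((363.4374084472656, 287.9382019042969), (42.39139938354492, 52.10490417480469), 95.85871124267578) [ 0.53380002 -0.19653239  0.078     ]
red [ 0.55206664 -0.21768878  0.078     ]
thumb top [0.53293161 0.11407515 0.133     ] ends [0.54828974 0.10648117 0.133     ] [0.51709943 0.11994844 0.133     ]
board tip top [0.57990735 0.09782651 0.103     ]
collar [0.53057706 0.1132226  0.0625    ]
rackcorners [[0.59, 0.245, 0.058], [0.522, 0.258, 0.058], [0.494, 0.09, 0.058], [0.56, 0.078, 0.058]]
side collar [0.53439283 0.10927883 0.063     ] thumb top [0.53574492 0.10851842 0.133     ] nose [0.58509517 0.09447333 0.0855    ]
box top z? [[0.73, -0.42, 0.2], [0.46, -0.4, 0.2]] [[0.78, -0.49, 0.0], [0.46, -0.47, 0.0]]
0.1
```

The measurements agree. The antenna axis is at about (0.532,0.112), which matches the rack hole, with yaw about −20°. The stand is at about (0.528,−0.203), with the index at about −31°. Next I'll check the IK for both grasp signs and move over the antenna.

```bash
cat >> h.py <<'E'
def ori(a,sg=1):
    x=sg*np.array([-np.sin(a),np.cos(a),0]); z=np.array([0,0,-1.]); return R.from_matrix(np.c_[x,np.cross(z,x),z]).as_quat()
GD=manip.grip_depth
E
python3 - <<'E'
from h import *
A=np.radians(-20); B=np.radians(-31)
for sg in(1,-1):
    for nm,p,a in(('rack',(.532,.112,.2),A),('rack',(.532,.112,.1),A),('st',(.528,-.203,.2),B),('st-',(.528,-.203,.13),B-.6),('st+',(.528,-.203,.13),B+.6)):
        q=manip.solve_ik(p,ori(a,sg)); print(sg,nm,None if q is None else np.round(q,2))
E
```

```text
1 rack [-0.13  0.31 -0.16  1.85  0.06  0.98  0.91]
1 rack [-0.11  0.45 -0.18  1.93  0.11  0.77  0.87]
1 st [ 0.03  0.36  0.36  1.82 -0.15  0.99  1.48]
1 st- [ 0.04  0.45  0.35  1.87 -0.2   0.85  0.92]
1 st+ [ 0.19  0.44  0.17  1.87 -0.09  0.85  2.03]
-1 rack [-1.11  0.54  1.14  1.88 -0.56  1.08 -1.67]
-1 rack [-0.95  0.62  0.91  1.96 -0.63  0.88 -1.62]
-1 st [-0.22  0.41  0.68  1.82 -0.3   1.01 -1.52]
-1 st- [-0.48  0.73  1.13  1.89 -0.77  1.05 -1.73]
-1 st+ [-0.17  0.5   0.64  1.88 -0.38  0.88 -0.86]
```

```bash
python3 - <<'E'
from h import *
A=np.radians(-20)
effector.open_jaws()
manip.move_pose([.532,.112,.21],ori(A)); print(manip.current_clock(),manip.current_force())
manip.servo_line([.532,.112,.102],vel=.1); print(manip.current_clock(),manip.current_force(),manip.current_wrist_torque())
effector.close(f_grip=25); print(manip.current_clock(),manip.current_finger_gap(),manip.current_force())
manip.servo_line([.532,.112,.2],vel=.08); manip.sleep(.2)
print(manip.current_clock(),manip.current_finger_gap(),[manip.current_force().round(2).tolist() for _ in range(4)],manip.current_tool_pos(),manip.current_wrist_torque())
for n in('side','top'): cv2.imwrite(f'pics/{n}1.png',grab(n))
a=cv2.imread('pics/side1.png')
u=proj('side',[.532,.112,.15]).astype(int); print(u)
a=a[max(0,u[1]-70):u[1]+70,u[0]-80:u[0]+80]; cv2.imwrite('pics/c1.png',cv2.resize(a,None,fx=4,fy=4,interpolation=cv2.INTER_CUBIC))
E
```

```text
2.4833 [-0.20499977  0.47410601 -0.15053251]
3.7167 [-0.55445828 -0.97785531 -0.47902271] [-0.04676171  0.01252525 -0.00171893]
4.925 0.011774493562675988 [-0.00654828 -0.04394644 -0.94360218]
6.5 0.01170738758340279 [[-0.27, -0.31, -2.85], [-0.27, -0.31, -2.85], [-0.27, -0.31, -2.85], [-0.27, -0.31, -2.85]] [0.53171725 0.11193228 0.19951804] [-0.03429116  0.05737367 -0.02791526]
[306 161]
```

View pics/c1.png

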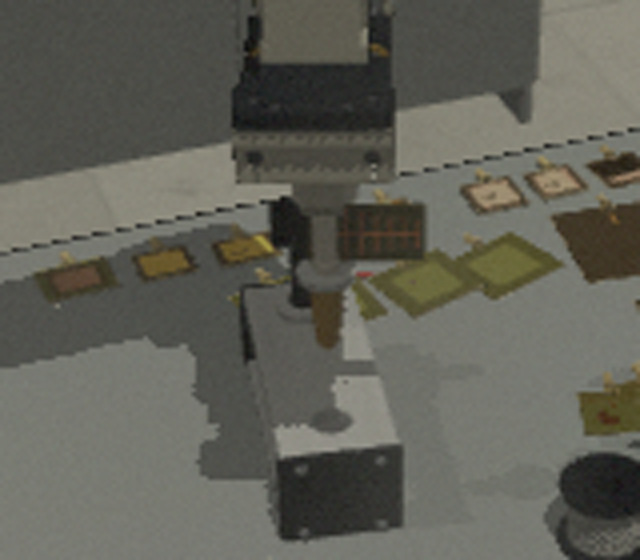

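The antenna is held upright (gap 11.7 mm, weight about 2.4 N) and clear of the rack. The peg tip is at about (327,345) in the crop and the collar at (325,278). I'll carry it over the stand and compare peg and socket in the same images.

```bash
python3 - <<'E'
from h import *
for p in((.5317,.1119,.1995-.0437),(.5317,.1119,.1995-.0897)): print(proj('side',p).round(1))
effector.close(f_grip=50)
B=np.radians(-31)
manip.servo_line([.528,-.203,.2],ori(B),vel=.15); manip.sleep(.3)
T=manip.current_tool_pos(); print(manip.current_clock(),T,manip.current_force(),manip.current_finger_gap())
for n in('side','top'): cv2.imwrite(f'pics/{n}2.png',grab(n))
a=cv2.imread('pics/side2.png'); b=cv2.imread('pics/top2.png')
a=a[195:335,285:445]; b=b[160:260,370:490]
cv2.imwrite('pics/c2.png',cv2.resize(a,None,fx=5,fy=4.2857,interpolation=cv2.INTER_CUBIC) if 0 else cv2.resize(a,None,fx=4,fy=4,interpolation=cv2.INTER_CUBIC))
cv2.imwrite('pics/c2t.png',cv2.resize(b,None,fx=5,fy=5,interpolation=cv2.INTER_CUBIC))
for z in(.0437,.0897): print('axis',proj('side',T-[0,0,z]).round(1))
r=np.array([np.cos(B),np.sin(B),0]); print('nose',proj('side',T-[0,0,.0437-.0275]+.05*r),proj('top',T-[0,0,.0437-.0275]+.05*r))
E
```

```text
[306.  159.7]
[306.5 177.5]
9.3667 [ 0.52805247 -0.2027785   0.20004505] [-0.85596718 -0.64262957 -2.37167619] 0.011651346574579106
axis [363.8 259.4]
axis [362.6 278.6]
nose [395.43003583 251.37204739] [453.70463239 183.99268112]
```

View pics/c2.png

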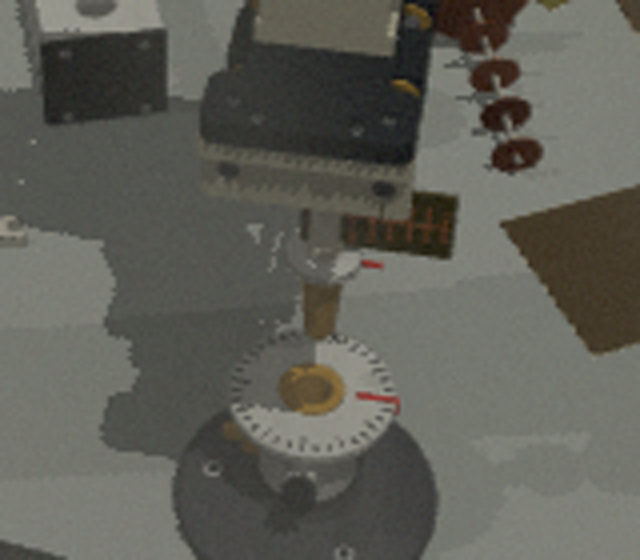

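View pics/c2t.png

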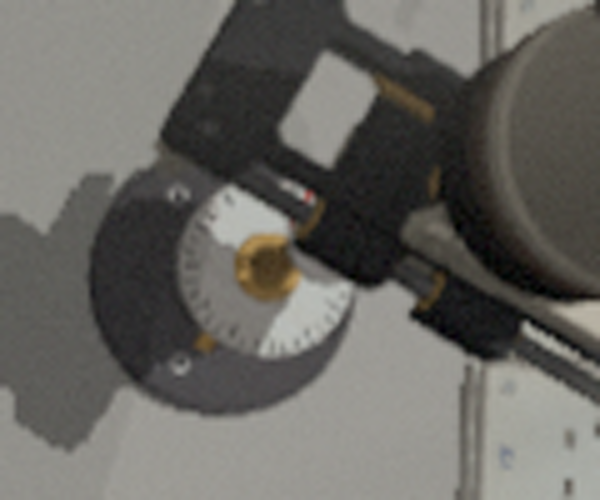

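The side crop shows the peg tip at (365.0,278.8), about 2 px to the right of where the TCP axis projects. So the antenna sits about 3 mm forward in the grip along its x. The socket mouth is at (363,292) in the side view and (423.6,213.4) in the top view.

```bash
python3 - <<'E'
from h import *
T=manip.current_tool_pos(); B=np.radians(-31); r=np.array([np.cos(B),np.sin(B),0]); n=np.array([-r[1],r[0],0])
# offset along antenna x that explains the two side-view points
for z,m in((.0437,(365.75,258.75)),(.0897,(365.,278.75))):
    p=T-[0,0,z]; J=np.c_[proj('side',p+.001*r)-proj('side',p),proj('side',p+.001*n)-proj('side',p)]; d=np.array(m)-proj('side',p); print(d,J.round(3).tolist(),'fit mm',np.linalg.solve(J,d),'r only',d@J[:,0]/(J[:,0]@J[:,0]))
print('rim side',plane('side',363,292,.08),'top',plane('top',423.4,213.2,.08), 'T',T)
i1=plane('side',285+398/4,195+406/4,.078);i0=plane('side',285+357/4,195+395/4,.078);c=plane('side',285+312/4,195+389/4,.08)
print('index yaw side',np.degrees(np.arctan2(*(i1-i0)[1::-1])),np.degrees(np.arctan2(*(i1-c)[1::-1])))
E
```

```text
[ 1.91605211 -0.7179115 ] [[0.599, 0.08], [0.081, -0.42]] fit mm [2.89684443 2.26538839] r only 2.98292980178601
[2.36326571 0.12891079] [[0.58, 0.078], [0.081, -0.423]] fit mm [4.01432608 0.46653608] r only 4.029178168295823
rim side [ 0.52853951 -0.20655619  0.08      ] top [ 0.52607816 -0.20191731  0.08      ] T [ 0.52800506 -0.20289705  0.20003346]
index yaw side -40.01813577916755 -32.25329883451551
```

Peg and socket differ by about (−4, 0) mm. The two views disagree by a few mm in y, so I'll take the mean and let contact forces centre the peg during a guarded descent.

```bash
cat >> h.py <<'E'
def force(k=4,dt=.03):
    f=[]
    for _ in range(k): manip.sleep(dt); f.append(manip.current_force())
    return np.mean(f,0)
E
python3 - <<'E'
from h import *
p=np.array([.528-.0038,-.203-.0003,.172]); manip.servo_line(p,vel=.08); manip.sleep(.2)
F0=force(6); np.save('F0.npy',F0); print('F0',F0,'t',manip.current_clock())
for i in range(22):
    q=p-[0,0,.003]; manip.servo_line(q,vel=.04); p=q
    f=force(3)-F0; T=manip.current_tool_pos(); m=manip.current_wrist_torque()
    print(round(manip.current_clock(),1),'cmd',p.round(4),'h',round((T[2]-.0437-.08)*1e3,1),'T-cmd mm',((T-p)*1e3).round(2),'F',f.round(2),'M',m.round(2))
    if np.hypot(*f[:2])>3: p=p+np.r_[np.clip(f[:2]/4000,-.0015,.0015),0]; manip.servo_line(p,vel=.03)
    if f[2]>7 or np.hypot(*f[:2])>15: break
E
```

```text
F0 [ 0.05706611  0.11233241 -1.95484196] t 10.3667
10.7 cmd [ 0.5242 -0.2033  0.169 ] h 45.2 T-cmd mm [-0.11  0.04 -0.11] F [-0.34 -0.16  0.03] M [ 0.02  0.04 -0.06]
11.1 cmd [ 0.5242 -0.2033  0.166 ] h 42.2 T-cmd mm [-0.04 -0.   -0.07] F [-0.03 -0.19 -0.27] M [-0.04  0.02  0.01]
11.4 cmd [ 0.5242 -0.2033  0.163 ] h 39.2 T-cmd mm [-0.05  0.02 -0.07] F [ 0.54  0.17 -0.06] M [0.   0.02 0.04]
11.8 cmd [ 0.5242 -0.2033  0.16  ] h 36.3 T-cmd mm [-0.03  0.03 -0.04] F [-0.33  0.23  0.06] M [-0.03  0.04  0.03]
12.1 cmd [ 0.5242 -0.2033  0.157 ] h 33.3 T-cmd mm [-0.01  0.02 -0.04] F [-0.01  0.23 -0.02] M [-0.07  0.    0.07]
12.5 cmd [ 0.5242 -0.2033  0.154 ] h 30.3 T-cmd mm [ 0.07 -0.04  0.  ] F [ 0.55 -0.47  0.43] M [-0.01 -0.15  0.06]
12.8 cmd [ 0.5242 -0.2033  0.151 ] h 27.3 T-cmd mm [ 0.15 -0.01  0.01] F [ 1.21 -0.18 -0.03] M [-0.04 -0.28  0.01]
13.2 cmd [ 0.5242 -0.2033  0.148 ] h 24.4 T-cmd mm [0.24 0.02 0.05] F [ 1.71 -0.44  0.24] M [-0.07 -0.53  0.01]
13.5 cmd [ 0.5242 -0.2033  0.145 ] h 21.4 T-cmd mm [ 0.31 -0.01  0.06] F [ 2.16  0.15 -0.11] M [-0.1  -0.74 -0.02]
13.9 cmd [ 0.5242 -0.2033  0.142 ] h 18.4 T-cmd mm [ 0.36 -0.03  0.06] F [ 3.05 -0.88 -0.37] M [-0.1  -1.05  0.  ]
14.5 cmd [ 0.525  -0.2035  0.139 ] h 15.2 T-cmd mm [ 0.03  0.07 -0.12] F [ 2.86 -0.79 -0.05] M [-0.06 -0.88  0.  ]
14.8 cmd [ 0.525  -0.2035  0.136 ] h 12.9 T-cmd mm [ 0.37 -0.08  0.57] F [1.48 0.68 6.7 ] M [ 0.14 -0.47  0.04]
15.2 cmd [ 0.525  -0.2035  0.133 ] h 9.9 T-cmd mm [ 0.57 -0.03  0.57] F [1.82 0.33 6.97] M [ 0.18 -0.58  0.03]
15.5 cmd [ 0.525  -0.2035  0.13  ] h 7.2 T-cmd mm [ 0.67 -0.03  0.92] F [1.15 1.03 9.35] M [ 0.25 -0.4  -0.01]
```

The spring was felt at h≈15 mm and the cone is starting to seat at h≈7 mm, at about 9 N with small side forces. Next I'll press to 16 N, turn to and fro with force feedback, and orbit about the peg axis.

```bash
cat > turn.py <<'E'
from h import *
import sys, json
F0=np.load('F0.npy'); KZ,KL,OFF=11000,8000,.0033; B=np.radians(-31)
rv=lambda a:np.array([np.cos(a),np.sin(a),0])
class S: pass
def load():
    d=json.load(open('st.json')); s=S(); s.C=np.array(d['C']); s.a=d['a']; return s
def save(s): json.dump(dict(C=list(s.C),a=s.a),open('st.json','w'))
def go(s,da,dur=.2):
    s.a+=da; tgt=s.C-OFF*rv(s.a); L=np.linalg.norm(tgt-manip.current_tool_pos())
    manip.servo_line(tgt,ori(s.a),vel=max(L/dur,2e-4))
def step(s,da,P,verb=True):
    go(s,da); f=force(2)-F0
    s.C=s.C+np.r_[np.clip(.5*f[:2]/KL,-.0004,.0004),np.clip(-.8*(P-f[2])/KZ,-.0006,.0006)]
    T=manip.current_tool_pos(); m=manip.current_wrist_torque()
    if verb: print(round(manip.current_clock(),2),'yaw',round(np.degrees(s.a),1),'h',round((T[2]-.1237)*1e3,2),'F',f.round(1),'Mz',m[2].round(2),'gap',round(manip.current_finger_gap()*1e3,2))
    return f
E
python3 - <<'E'
from turn import *
effector.close(f_grip=55)
s=S(); s.a=B; s.C=np.array([.525,-.2035,.130])+OFF*rv(B)
for i in range(14):
    f=step(s,0,16)
    if abs(f[2]-16)<.7: break
for i in range(2): f=step(s,.05,16)
save(s)
E
```

```text
16.05 yaw -31.0 h 7.23 F [1.4 1.1 9.9] Mz -0.01 gap 11.65
16.37 yaw -31.0 h 7.23 F [ 0.5  0.8 13.2] Mz 0.01 gap 11.52
16.68 yaw -31.0 h 7.18 F [-0.9  1.7 14. ] Mz 0.05 gap 11.84
17.0 yaw -31.0 h 7.2 F [-0.8  1.5 14.9] Mz 0.01 gap 11.24
17.32 yaw -31.0 h 7.19 F [-0.2  0.7 15. ] Mz 0.04 gap 11.86
17.63 yaw -31.0 h 7.2 F [-0.1  1.5 15.7] Mz 0.05 gap 11.41
17.95 yaw -28.1 h 7.12 F [-0.5  0.7 15.1] Mz 0.11 gap 11.66
18.27 yaw -25.3 h 7.08 F [-0.2  0.7 15. ] Mz 0.08 gap 11.44
```

Seated at h=7.2 mm under 16 N. Now the to-and-fro turning.

```bash
python3 - <<'E'
from turn import *
s=load()
for tgt in(.5,-.5,.5,0.):
    n=int(np.ceil(abs(tgt-(s.a-B))/.08)); da=(tgt-(s.a-B))/n
    for i in range(n):
        f=step(s,da,16.2,verb=i%3==2 or i==n-1); save(s)
        if f[2]>18.5: print('HIGH',f)
save(s)
E
```

```text
19.22 yaw -11.5 h 6.83 F [-0.7  2.1 14.9] Mz 0.12 gap 11.75
19.85 yaw -2.4 h 6.71 F [ 0.2  1.9 15.8] Mz 0.13 gap 11.65
20.8 yaw -15.6 h 6.54 F [ 0.1  0.6 15.1] Mz -0.14 gap 11.82
21.75 yaw -28.8 h 6.4 F [-0.9  0.8 15.8] Mz -0.11 gap 11.81
22.7 yaw -42.0 h 6.28 F [-1.2 -0.7 16.1] Mz -0.2 gap 12.04
23.65 yaw -55.2 h 6.21 F [-0.7 -1.  16.1] Mz -0.2 gap 11.74
23.97 yaw -59.6 h 6.17 F [-1.7 -0.8 16.3] Mz -0.12 gap 11.52
24.92 yaw -46.4 h 6.11 F [ 0.3  0.1 15.6] Mz 0.14 gap 11.55
25.87 yaw -33.2 h 6.05 F [ 0.4  0.6 15.8] Mz 0.18 gap 11.52
26.82 yaw -20.0 h 6.01 F [ 0.2  0.9 16.6] Mz 0.19 gap 11.75
27.77 yaw -6.8 h 5.95 F [ 0.3  1.6 16. ] Mz 0.16 gap 11.48
28.08 yaw -2.4 h 5.96 F [ 0.2  1.6 16.4] Mz 0.15 gap 11.78
29.03 yaw -14.6 h 5.92 F [ 0.7  0.9 15.9] Mz -0.19 gap 11.87
29.98 yaw -26.9 h 5.9 F [ 0.   0.1 16.4] Mz -0.18 gap 11.73
30.3 yaw -31.0 h 5.89 F [-0.  -0.2 15.2] Mz -0.14 gap 11.75
```

It has sunk only 1.3 mm, and the rate is levelling off. I'll check pointer against index, then turn more at a slightly higher push.

```bash
python3 - <<'E'
from turn import *
a=grab('side'); cv2.imwrite('pics/side3.png',a)
a=a[235:335,305:425]; cv2.imwrite('pics/c3.png',cv2.resize(a,None,fx=6,fy=6,interpolation=cv2.INTER_CUBIC))
s=load()
for tgt in(.5,-.25):
    n=int(np.ceil(abs(tgt-(s.a-B))/.1)); da=(tgt-(s.a-B))/n
    for i in range(n):
        f=step(s,da,17.3,verb=i%3==2 or i==n-1); save(s)
        if f[2]>18.5: print('HIGH',f)
E
```

```text
31.3 yaw -13.8 h 5.8 F [ 0.1  0.4 16.3] Mz 0.16 gap 11.81
31.93 yaw -2.4 h 5.74 F [-0.2  1.4 16.9] Mz 0.15 gap 11.63
32.88 yaw -18.5 h 5.7 F [-0.4 -0.1 17.1] Mz -0.13 gap 11.75
33.83 yaw -34.6 h 5.61 F [-0.1 -0.8 17.7] Mz -0.23 gap 11.38
34.47 yaw -45.3 h 5.61 F [-0.6 -0.5 17.1] Mz -0.23 gap 11.56
```

View pics/c3.png

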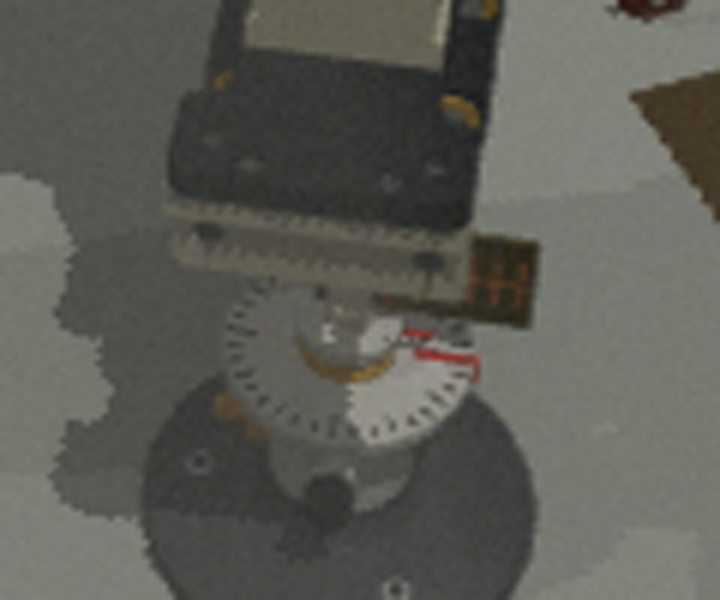

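The collar sits just above the brass rim, with the pointer at about (418,335) in the crop and the index at (417–475, 353–368). I'll turn once more, then ease the push off to test the wedge and measure the pointer and index yaw from the red blobs.

```bash
python3 - <<'E'
from turn import *
s=load()
for tgt in(.35,-.1,0.):
    n=int(np.ceil(abs(tgt-(s.a-B))/.12)); da=(tgt-(s.a-B))/n
    for i in range(n):
        f=step(s,da,17.5,verb=i==n-1); save(s)
        if f[2]>18.7: print('HIGH',f)
# ease off to test the wedge
for P in(12,8,4,1):
    for k in range(2): f=step(s,0,P,verb=k==1); save(s)
def reds(im,n):
    l=im.astype(int); m=((l[...,2]-l[...,1]>35)&(l[...,2]-l[...,0]>35)&(abs(l[...,1]-l[...,0])<25)).astype(np.uint8)
    x=np.zeros_like(m); c=tuple(int(v) for v in proj(n,[.54,-.21,.085])); cv2.circle(x,c,24,1,-1); m&=x
    k,lb,st,ce=cv2.connectedComponentsWithStats(m,connectivity=8)
    return [(ce[i].round(2),int(st[i,4]),st[i,:4].tolist()) for i in range(1,k) if st[i,4]>1]
print('side3',reds(cv2.imread('pics/side3.png'),'side'))
for n in('side','top'):
    im=grab(n); cv2.imwrite(f'pics/{n}4.png',im); print(n,reds(im,n))
print(s.C,manip.current_tool_pos())
E
```

```text
36.13 yaw -10.9 h 5.5 F [-0.5  1.2 16.9] Mz 0.12 gap 11.55
37.46 yaw -36.7 h 5.47 F [-0.2 -0.3 17.2] Mz -0.22 gap 12.0
37.77 yaw -31.0 h 5.46 F [-0.2 -0.6 16.4] Mz 0.11 gap 11.28
38.41 yaw -31.0 h 5.49 F [ 0.5 -0.5 14.9] Mz 0.08 gap 11.47
39.04 yaw -31.0 h 5.49 F [ 1.3 -1.1 10.7] Mz 0.11 gap 11.64
39.67 yaw -31.0 h 5.5 F [ 2.7 -1.8  8.7] Mz 0.15 gap 11.1
40.33 yaw -31.0 h 5.52 F [ 5.1 -3.3  4.3] Mz 0.14 gap 11.49
side3 [(array([374., 290.]), 5, [372, 290, 5, 1]), (array([379., 294.]), 17, [374, 293, 11, 3])]
side [(array([374.43, 290.29]), 7, [372, 290, 5, 2]), (array([379., 294.]), 17, [374, 293, 11, 3])]
top []
[ 0.52806166 -0.20442104  0.12944196] [ 0.52538705 -0.20310072  0.12924615]
```

The push fell from 17 to about 4 N while h stayed at 5.5 mm, so the taper is wedged. Now the pointer yaw against the index yaw.

```bash
python3 - <<'E'
from turn import *
y=lambda p,c:np.degrees(np.arctan2(*(p-c)[1::-1])).round(1)
for c in([.5281,-.2044,0],[.5285,-.2066,0],[.5265,-.2025,0]):
    c=np.array(c)
    print(c,'index',y(plane('side',379,294,.078),c),'pointer',[(z,y(plane('side',374.4,290.3,z),c)) for z in(.0865,.088,.0895)], 'radius',np.linalg.norm((plane('side',374.4,290.3,.088)-c)[:2]))
a=cv2.imread('pics/top4.png')[180:240,395:455]; b=cv2.imread('pics/side4.png')[270:310,350:400]
cv2.imwrite('pics/c4.png',np.hstack([cv2.resize(a,(400,400),interpolation=cv2.INTER_CUBIC),cv2.resize(b,(400,320),interpolation=cv2.INTER_CUBIC)] if 0 else [cv2.resize(a,(400,400),interpolation=cv2.INTER_CUBIC),cv2.copyMakeBorder(cv2.resize(b,(400,320),interpolation=cv2.INTER_CUBIC),0,80,0,0,0)]))
E
```

```text
[ 0.5281 -0.2044  0.    ] index -29.3 pointer [(0.0865, np.float64(-30.5)), (0.088, np.float64(-34.2)), (0.0895, np.float64(-37.9))] radius 0.020971238430494112
[ 0.5285 -0.2066  0.    ] index -25.8 pointer [(0.0865, np.float64(-25.5)), (0.088, np.float64(-29.5)), (0.0895, np.float64(-33.5))] radius 0.01946868114061149
[ 0.5265 -0.2025  0.    ] index -30.9 pointer [(0.0865, np.float64(-32.6)), (0.088, np.float64(-35.9)), (0.0895, np.float64(-39.1))] radius 0.023372390199522097
```

View pics/c4.png

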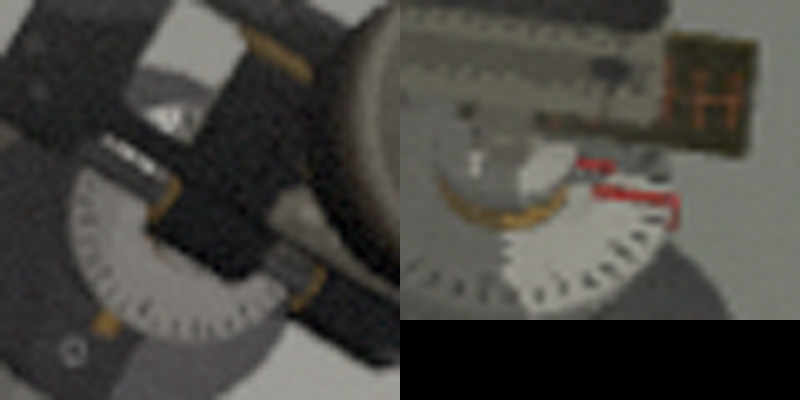

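The pointer is level with the index within the side view's uncertainty, which is about 2.5° per mm of assumed height. I'll relieve the side load, release, retreat and check in the top view. I can re-grip and turn if it needs a trim.

```bash
python3 - <<'E'
from turn import *
s=load()
for k in range(4): f=step(s,0,1.5)
save(s)
effector.open_jaws(); T=manip.current_tool_pos(); print(manip.current_clock(),manip.current_finger_gap(),T)
manip.servo_line(T+[0,0,.07],vel=.1)
manip.move_pose([.45,.1,.27],ori(B)); manip.sleep(.1); print(manip.current_clock())
for n in('side','top'): cv2.imwrite(f'pics/{n}5.png',grab(n))
a=cv2.imread('pics/top5.png')[175:250,390:480]; b=cv2.imread('pics/side5.png')[235:310,330:420]
cv2.imwrite('pics/c5.png',np.hstack([cv2.resize(x,(400,333),interpolation=cv2.INTER_CUBIC) for x in(a,b)]))
for n in('side','top'):
    l=cv2.imread(f'pics/{n}5.png').astype(int); m=((l[...,2]-l[...,1]>35)&(l[...,2]-l[...,0]>35)&(abs(l[...,1]-l[...,0])<25)).astype(np.uint8)
    x=np.zeros_like(m); cv2.circle(x,tuple(int(v) for v in proj(n,[.54,-.21,.085])),24,1,-1)
    k,lb,st,ce=cv2.connectedComponentsWithStats(m&x,connectivity=8); print(n,[(ce[i].round(2),st[i].tolist()) for i in range(1,k)])
E
```

```text
40.8 yaw -31.0 h 5.54 F [ 4.2 -2.4  2.5] Mz 0.12 gap 11.68
41.12 yaw -31.0 h 5.55 F [ 4.8 -3.   1.7] Mz 0.16 gap 11.46
41.46 yaw -31.0 h 5.53 F [ 3.5 -3.2  0.9] Mz 0.13 gap 11.66
41.77 yaw -31.0 h 5.51 F [ 2.1 -2.3  1.1] Mz 0.08 gap 11.92
43.0917 0.09217472066414872 [ 0.52601825 -0.20322323  0.12948134]
45.2583
side [(array([391., 282.]), [391, 282, 1, 1, 1]), (array([374.33, 290.17]), [372, 290, 5, 2, 6]), (array([379., 294.]), [374, 293, 11, 3, 17])]
top [(array([429.65, 202.18]), [428, 198, 5, 9, 17])]
```

View pics/c5.png

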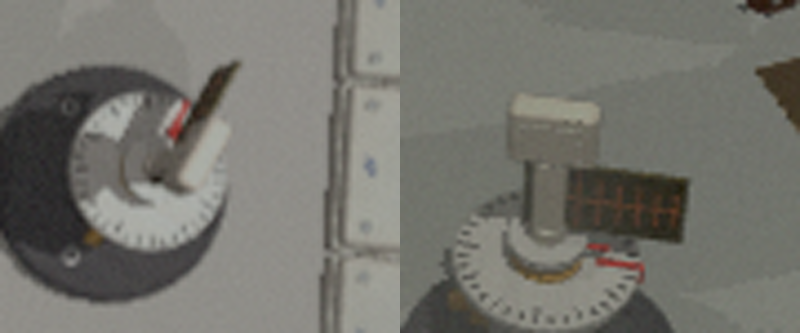

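The antenna stays down after release. In the top view the red pointer runs into the index line, at about (429.7,202.2). I'll measure the board yaw from its edges in both stored images.

```bash
python3 - <<'E'
from h import *
y=lambda d:np.degrees(np.arctan2(d[1],d[0])).round(1)
zt=.0855+.045; zb=.0855+.010
# board pixels: dark (present in image 5), top view fit line through blob above thumb
t=cv2.imread('pics/top5.png'); t0=cv2.imread('pics/top0.png'); hsv=cv2.cvtColor(t,cv2.COLOR_BGR2HSV)
m=((hsv[...,2]<85)&(hsv[...,1]>50)).astype(np.uint8); m[:185]=0;m[207:]=0;m[:,:428]=0;m[:,448:]=0
k,lb,st,ce=cv2.connectedComponentsWithStats(m); i=1+st[1:,4].argmax(); ys,xs=np.nonzero(lb==i); print('top board',st[i],ce[i])
w=np.array([plane('top',a,b,zt-.01) for a,b in zip(xs,ys)])[:,:2]; d=np.linalg.svd(w-w.mean(0))[2][0]; d*=np.sign(d[0]); print('top board yaw',y(d))
# side: upper and lower edge of board, per column
s=cv2.cvtColor(cv2.imread('pics/side5.png'),cv2.COLOR_BGR2HSV); m=((s[...,2]<95)&(s[...,1]>60)).astype(np.uint8); m[:265]=0;m[292:]=0;m[:,:368]=0;m[:,396:]=0
k,lb,st,ce=cv2.connectedComponentsWithStats(m); i=1+st[1:,4].argmax(); L=lb==i; print('side board',st[i])
cols=np.arange(st[i,0]+2,st[i,0]+st[i,2]-2); up=[np.nonzero(L[:,c])[0].min() for c in cols]; lo=[np.nonzero(L[:,c])[0].max()+1 for c in cols]
for e,z in((up,zt),(lo,zb)):
    v=np.polyfit(cols,e,1); a,b=[plane('side',c,np.polyval(v,c),z) for c in(cols[0],cols[-1])]; print('side edge yaw',y(b-a),'len',np.linalg.norm(b-a))
# red in top: before = index only, after = index + pointer
for n,f in(('index',t0),('both',t)):
    l=f.astype(int); r=l[...,2]-(l[...,1]+l[...,0])/2; r[:190]=0;r[212:]=0;r[:,:422]=0;r[:,438:]=0; r[r<25]=0
    ys,xs=np.nonzero(r); print(n,[(v,round(np.average(xs[ys==v],weights=r[v,xs[ys==v]]),1)) for v in np.unique(ys)])
    w=np.array([plane('top',a,b,.078) for a,b in zip(xs,ys)])[:,:2]; d=np.linalg.svd((w-w.mean(0)))[2][0]; print(' line yaw',y(d*np.sign(d[0])),'from centre',y(w.mean(0)-[.5265,-.2017]))
E
```

```text
top board [430 190  13  17  55] [436.18181818 197.18181818]
top board yaw -36.1
side board [368 273  26  16 245]
side edge yaw -11.6 len 0.03596661269465991
side edge yaw -45.5 len 0.03856999004566011
index [(np.int64(197), np.float64(431.5)), (np.int64(198), np.float64(431.5)), (np.int64(199), np.float64(431.3)), (np.int64(200), np.float64(430.5)), (np.int64(201), np.float64(430.0)), (np.int64(202), np.float64(429.4)), (np.int64(203), np.float64(428.6)), (np.int64(204), np.float64(428.3)), (np.int64(205), np.float64(428.0)), (np.int64(207), np.float64(423.9)), (np.int64(208), np.float64(424.5)), (np.int64(209), np.float64(425.3)), (np.int64(210), np.float64(426.0)), (np.int64(211), np.float64(427.0))]
 line yaw -32.2 from centre -30.3
both [(np.int64(197), np.float64(431.5)), (np.int64(198), np.float64(431.5)), (np.int64(199), np.float64(431.3)), (np.int64(200), np.float64(430.5)), (np.int64(201), np.float64(430.0)), (np.int64(202), np.float64(429.5)), (np.int64(203), np.float64(429.1)), (np.int64(204), np.float64(428.7)), (np.int64(205), np.float64(428.6)), (np.int64(206), np.float64(429.0))]
 line yaw -26.0 from centre -31.7
```

```bash
python3 - <<'E'
from h import *
y=lambda d:np.degrees(np.arctan2(d[1],d[0])).round(1)
sh=.0857
P=lambda x,yy:(390+x/4.444,175+yy/4.444); S=lambda x,yy:(330+(x-400)/4.444,235+yy/4.444)
tt=plane('top',*P(205,154),sh+.075); tn=plane('top',*P(240,63),sh+.045); c0=np.array([.5265,-.2017,0])
print('top: axis',tt,'nose',tn,'yaw',y(tn-tt),'from dial centre',y(tn-c0),np.linalg.norm((tn-tt)[:2]),np.linalg.norm((tn-c0)[:2]))
st=plane('side',*S(555,107),sh+.075); n1=plane('side',*S(690,180),sh+.045); n2=plane('side',*S(683,242),sh+.010)
for q in(n1,n2): print('side: axis',st,'nose',q,'yaw',y(q-st),np.linalg.norm((q-st)[:2]))
print('pointer top',[ (u,y(plane('top',u,v,.088)-c0)) for u,v in((429,205),(429,206),(428.7,204))])
im=cv2.imread('pics/top5.png')[185:221,412:448]; j=cv2.imread('pics/side5.png')[276:303,352:392]
cv2.imwrite('pics/c6.png',np.hstack([cv2.resize(im,(480,480),interpolation=cv2.INTER_LANCZOS4)]))
E
```

```text
top: axis [ 0.52562891 -0.20221252  0.1607    ] nose [ 0.56907481 -0.2287931   0.1307    ] yaw -31.5 from dial centre -32.5 0.05093204678620143 0.050464350842107236
side: axis [ 0.52805065 -0.20662404  0.1607    ] nose [ 0.5735605  -0.23236964  0.1307    ] yaw -29.5 0.052287504830363235
side: axis [ 0.52805065 -0.20662404  0.1607    ] nose [ 0.57397014 -0.23194554  0.0957    ] yaw -28.9 0.05243832850939981
pointer top [(429, np.float64(-31.9)), (429, np.float64(-35.4)), (428.7, np.float64(-27.4))]
```

View pics/c6.png

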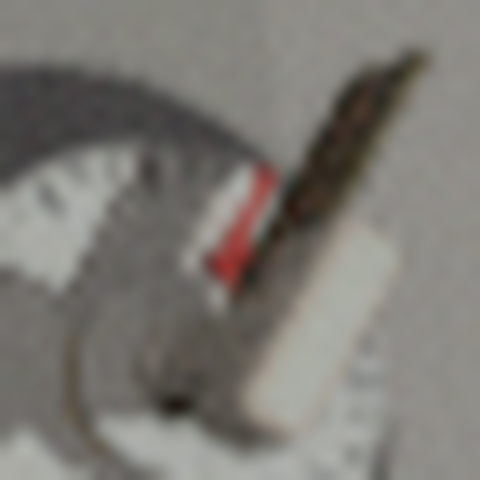

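The board yaw is −31.5° in the top view and −29.2° in the side view, with axis-to-end lengths of 51–52 mm as expected. The index is at −29° to −32°, so they agree within about 2°. The zoom shows the pointer continuing the index line. I'll wait a second, check that nothing has risen, and hand in.

```bash
python3 - <<'E'
from h import *
manip.sleep(1.5)
a=grab('side'); b=cv2.imread('pics/side5.png'); r=np.s_[240:320,335:405]
print('mean/max diff',cv2.absdiff(a,b)[r].mean(),cv2.absdiff(a,b)[r].max())
t=grab('top'); print('black antenna diff vs start',cv2.absdiff(t,cv2.imread('pics/top0.png'))[180:215,200:235].mean())
print(manip.current_clock()); manip.hand_in(); print(manip.current_clock())
E
```

```text
mean/max diff 1.8661309523809524 19
black antenna diff vs start 28.648979591836735
46.9583
the job is handed in; nothing more can be done
the job is handed in; nothing more can be done
```

```bash
python3 -c "
import cv2,numpy as np
cv2.imwrite('pics/c7.png',np.hstack([cv2.resize(cv2.imread(f'pics/{n}.png')[a:a+100,b:b+100],(400,400)) for n,a,b in(('top5',150,180),('side5',120,260))]))"
```

```text
(no output)
```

View pics/c7.png

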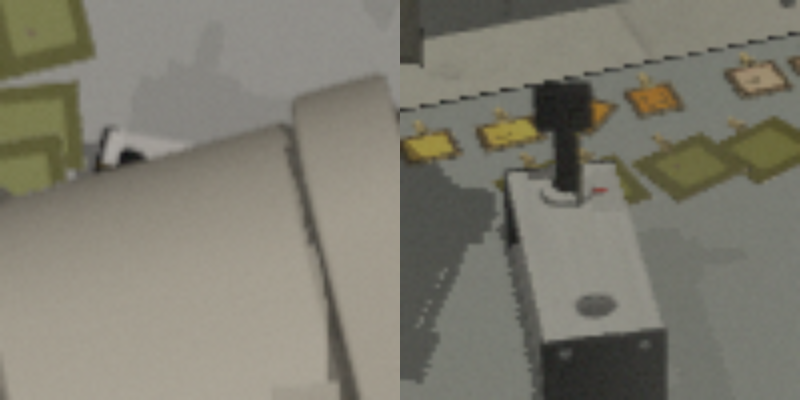

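The white-thumb antenna is in the socket and stays down with the gripper clear, its pointer on the red index within about 2°. I handed the job in at about 47 s of the 72 s allowed. The other antenna still stands upright in the rack.

- **Seating:** I felt the spring at 15 mm above the rim and the cones meeting at about 7.2 mm. I then pressed with 15–17.7 N, always under 18.7 N, and turned to and fro by roughly 6 rad, ending at −31°.
- **Hold:** When I eased the push from 17 to 1 N, the height stayed at 5.5 mm. Side pictures taken about 1.5 s apart after release showed no movement.
- **Pointer:** The board's yaw measured −31.5° from the top view and −29.2° from the side. The index measured between −29° and −32°.

**Checks that disagreed or were weak:**
- The peg sank only about 1.7 mm while turning, a little under the stated 2–5 mm, and the sinking had levelled off.
- An automatic edge fit of the board yaw gave scattered values (−36°, −12° and −45°), because its masks caught shadow and side faces. I used corner points picked by eye instead.
- The two cameras differed by up to 5 mm on the socket's y position. Force feedback during the descent made up for it.
- The final top-view check of the black antenna showed a large difference only because the arm was in the way. The side view shows that antenna undisturbed.

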